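Aim the photocell at the lamp and hold the meter stick over to it

ROBOT

A 6-joint arm with a two-finger parallel gripper is mounted at the origin on the work surface. World frame = base frame: x ahead of the robot, y to its left, z up, the work surface at z = 0. Lengths are in m, angles in rad, forces in N, time in s.
With the tool pointing down it reaches from about 0.4 to 0.825 m from the base axis. Payload 7 kg.
Tool frame: the origin (TCP) lies on the centre line of the jaws, within the pads' length; the fingertips stand 25 mm ahead of it and the grasp point (between the pads) lies 6 mm ahead of it; z points along the fingers, y is the line along which they close (so a half turn about z gives the same grasp; the last joint's range is limited). The gripper opens to 88 mm and grips with 3 to 60 N. Pads are 19 mm wide; open, the fingers measure 130 mm over their backs; the gripper's body (78 mm by 193 mm) begins 47 mm behind the grasp point.
Start: joints at [1.603, 0.359, 0.012, 0, -1.224, -0.288], TCP at [0.171, 0.653, 0.252] pointing down, gripper open.
Joint ranges: [-3.07, 3.07], [-1.43, 2.12], [-1.02, 1.25], [-3.03, 1.67], [-3.05, -0], [-3.03, 3.03]. Speed limits (rad/s): [2.39, 2.39, 3.01, 3.14, 3.14, 3.14].

INTERFACE

Orientations are given as [roll, pitch, yaw] about the fixed x, y, z axes, in that order (R = Rz(yaw) Ry(pitch) Rx(roll)).
In Python, from station import readout, vision, arm gives the robot as it stands. The module is installed in compiled form; this text tells all that it offers.
- The arm moves only by the tool carry_out, never from a script. Its argument "commands" is a list of rows, each an object with "dp": the shift along the tool's x, y, z in m, a list of three; "rotation": the turn, a rotation vector about the tool's x, y, z in degrees, a list of three. In form: [{"dp": [dx, dy, dz], "rotation": [wx, wy, wz]}, ...]. A call has 1 to 8 rows; each row shifts and turns the commanded pose from where the row before left it, along the tool's axes as they then stand; what a row does not reach is not made up. A row lasts 1/8 s, in which the tool goes at most 62.5 mm and 10.7 degrees, less where a joint would pass 70% of its speed; a pose out of reach is approached as far as the arm can. A call with a gripper value outside its range is refused whole. "grip" is the finger opening in m, from 0 to 0.0876, set as the call begins (left out, the last holds). The fingers move at their own pace and stop on an object; "force" is the grip in N (left out, the last holds). Time passes only in rows, so rows that do not move let the fingers close. It gives the time, the measured TCP pose, the force, the opening and the grip force at its end, in the units of the state.
- readout.get_state(): the state, without advancing time (a new reading comes with each control period).
- vision.grab_frame(name): name is "scene" or "top" or "wrist"; returns (picture, depth): 400x640x3 uint8, red, green, blue; 400x640 float32, m along the optical axis (not along the pixel's ray), 0 where there is no reading.
- vision.calibration(name): a dict with "fovy" (degrees; the focal length in pixels is half the picture's height over the tangent of half this angle, whatever the lens; pixels are square), "cx", "cy" (the principal point, pixels), "origin" and "attitude" of the camera in the world; the wrist camera has in their place "mount" (4x4, takes a point from camera to tool coordinates, whose origin is the TCP and whose axes are the flange's). Camera axes: x right, y down, z forward; pixel columns grow to the right and rows downward; lengths in m; the calibration is good to about 2 mm. A picture is of the moment at which its call begins: read the wrist's pose just before it. calibration takes no time and is no camera call.
- arm.job_done(): hands the job in; it is judged then, once.
Trained networks look in the newest picture that a camera, given by its name, has taken for a name from the list of things; names that differ only in an ending like _2 or _b are one class to them, and where a whole thing is asked for, a point or a joint stands for the part that bears it (a point fixed in the world has none). Each returns a list of dicts, best first, with "score" (0 to 1); they miss things now and then, are a little off and sometimes report something else, mostly with a low value. They report only what shows in the picture. A call takes as long as a camera call. They do not tell look-alikes from the thing itself.
- vision.trace(label, camera): "pixels" (400x640 bool, what is visible of it) and "position" ([row, column] in pixels, amid what is visible of it).
The state is a dict: "t": time; "q": joint angles; "qd": joint speeds; "joint_efforts": joint torques, N m; "eef_pos": TCP position; "ee_rot": TCP orientation; "force": force on the tool from outside, world axes, zero at the start; "moment": the same for the moment, N m; "width": finger opening in m; "gripper_force": force on a finger pad.
Only numpy, scipy, OpenCV 4.12 (cv2) and the standard library are available. Lean on these libraries where they do the work, as an engineer would, in place of code of your own. Each camera call takes 0.05 s, during which the arm holds its last target. There are 200 camera calls.

TASK

Take a reading of the frosted lamp: first push the flat photocell arm round on its pivot pin until it points straight at the bulb. Then tilt the spring-centred stick on the cream control box well over sideways towards the side of the box where the bulb stands, never the other way, hold it there for two seconds, and let it spring back upright. Do not press the red button, leave the bulb and the bell where they stand, and leave the arm pointing at the bulb.

Things in the scene. Friction and masses are not known exactly. Their poses are not given: they have to be found in the camera images.
- box: Cream steel control box fixed to the bench, 180 (x) x 220 (y) x 60 mm high, origin at the centre of its underside, x pointing away from the robot, y to its left, z up; turned at most 0.2 rad either way. The stick stands on its deck 50 mm behind its front edge, with nothing beside or in front of it.
- case_edge (a point): Middle of the lower front edge of the black meter case (65 x 230 x 45 mm) that bridges the box on two 12 mm posts; at (-32, 0, 232) mm in the box frame, 8 mm beyond the stick and 87 mm above its knob's top. A gripper pointing straight down at the stick hits the case: come from the robot's side with the tool tilted 25 to 50 degrees. Posts at x = 12, y = +-102 mm in the box frame.
- stick_pivot (a point): Point about which the stick tilts, on the box's deck at (-40, 0, 62) mm in the box frame; axes as the box.
- knob (a point): Centre of the black ball knob (26 mm diameter) on the stick (a 9 mm rod), 70 mm above the stick's pivot: at rest it is 132 mm above the bench. It moves with the stick.
- stick (a joint): Sideways tilt of the stick, rad: 0 upright, positive leans to the box's +y, negative to its -y, stops at +-0.55. A spring (0.7 Nm/rad: about 4 N sideways at the knob for 0.4 rad) brings it back upright when released. Well over is 0.3 or more.
- stick_fore (a joint): Fore-and-aft tilt of the stick, rad: 0 upright, positive leans to the box's +x; stiffer spring (1.5 Nm/rad), stops at +-0.35. Should stay near 0.
- red_button (a joint): Red push button, 24 mm across, on the box's deck at (55, -70) mm in the box frame; 0 up, 0.006 m fully down. Not to be pressed.
- vane_pin (a point): Pivot of the photocell arm, on the axis of its upright brass pin (10 mm thick, top 30 mm above the bench, on a fixed iron disc 64 mm across and 8 mm high) and half-way up the flat arm, 11.5 mm above the bench. x points along the arm to its photocell end, z up.
- vane_tip (a point): Middle of the photocell end of the flat aluminium arm, 110 mm from the pin's axis. The arm is a plate 145 x 28 mm, 6 mm thick, its faces 8.5 and 14.5 mm above the bench, and reaches 35 mm behind the pin. A black tube (20 mm diameter, 32 mm long, its axis 24.5 mm above the bench) lies lengthwise on its last 34 mm. It turns with the arm.
- vane (a joint): Heading of the arm, rad: 0 when its photocell end points along world +x, positive turned to +y (counter-clockwise from above), stops at +-2.3. It turns with light friction (under 1 N at the tip) and stays where it is left.
- bulb (a point): Centre of the frosted glass bulb (62 mm across, top 129 mm above the bench), 98 mm above the bench, in a black lamp holder with a round 84 mm foot, standing loose to the left or the right of the box and the arm.
- bell: Brass dome bell on an 80 x 80 mm wooden base, 72 mm high, loose; origin at the centre of its underside. It stands on the side opposite the bulb.
Not all that is in view belongs to the job. Leave any blue look-alike of the part that bears vane_pin alone.

How it is judged:
By the outcome, as a careful person would: the job done as asked, in the order asked, and still so for the second after the job is handed in, with the robot touching nothing.
It also fails if it takes over 72 s, if anything falls off the work surface, if the arm or the gripper's body presses on something with over 40 N, if the wrist force passes 120 N, or if a joint passes its speed limit or range.

## Working session

There is one attempt and no reset: what is moved stays moved. The work goes in short steps, Python scripts to look and compute and a tool call to move; the robot and the scene stay as the last step left them, time stands still between calls to the robot, and variables do not carry over. Pictures are saved under pics/ and viewed, at most 10 in all, crops included, and the job is handed in when it is done.

Besides the shell and the picture viewer there is one more tool, called after "Request:" as name(argument=value, ...) on one line, values as JSON. carry_out: Moves the arm, as the interface text tells. Its arguments: {"type":"object","properties":{"commands":{"type":"array"},"grip":{"type":"number"},"force":{"type":"number"}},"required":["commands"]}

```bash
mkdir -p pics; cat > h.py <<'E'
import numpy as np, cv2
from scipy.spatial.transform import Rotation as R
from station import readout, vision, arm
def K(n):
    c=vision.calibration(n); return 200/np.tan(np.radians(c['fovy'])/2),c['cx'],c['cy'],c
def world(n,d,mask=None):
    f,cx,cy,c=K(n); v,u=np.nonzero((d>0)&(mask if mask is not None else True))
    z=d[v,u]; p=np.c_[(u-cx)/f*z,(v-cy)/f*z,z]
    A=np.array(c['attitude'],float)
    if A.shape!=(3,3): A=R.from_euler('xyz',A).as_matrix()
    return p@A.T+np.array(c['origin']),v,u
def save(n,im): cv2.imwrite('pics/'+n,im[:,:,::-1])
E
python3 - <<'E'
from h import *
for n in('top','scene'):
    print(vision.calibration(n))
    im,d=vision.grab_frame(n); save(n+'0.png',im)
    for l in('box','knob','vane_pin','vane_tip','bulb','bell','red_button'):
        for r in vision.trace(l,n)[:3]:
            p,_,_=world(n,d,r['pixels'])
            print(n,l,round(r['score'],2),np.round(r['position']),np.round(np.median(p,0),3) if len(p) else '',r['pixels'].sum(), np.round(p.min(0),3),np.round(p.max(0),3))
print(readout.get_state())
E
```

```text
{'fovy': 42.92481766319102, 'cx': 316.73528632189584, 'cy': 200.78300304283638, 'origin': array([0.22700468, 0.01321942, 1.44415541]), 'attitude': array([-2.93250284e+00, -1.84589485e-03, -1.54002067e+00])}
top box 0.77 [129. 350.] [ 0.69  -0.062  0.065] 6417 [ 0.616 -0.189 -0.006] [0.833 0.063 0.285]
top knob 0.39 [143. 351.] [ 0.667 -0.062  0.139] 79 [ 0.658 -0.078  0.061] [ 0.707 -0.051  0.149]
top vane_pin 0.89 [312. 219.] [0.213 0.282 0.015] 561 [ 0.141  0.269 -0.009] [0.281 0.301 0.04 ]
top vane_pin 0.86 [216. 320.] [0.483 0.017 0.016] 461 [0.413 0.002 0.007] [0.557 0.033 0.04 ]
top vane_pin 0.6 [142. 270.] [0.703 0.157 0.016] 417 [0.634 0.132 0.006] [0.772 0.186 0.04 ]
top vane_tip 0.86 [215. 317.] [0.486 0.017 0.016] 492 [ 0.413  0.002 -0.004] [0.557 0.034 0.04 ]
top vane_tip 0.74 [139. 272.] [0.705 0.157 0.016] 511 [ 0.633  0.127 -0.007] [0.789 0.187 0.04 ]
top vane_tip 0.66 [130. 347.] [ 0.69  -0.061  0.065] 6539 [ 0.616 -0.224 -0.009] [0.866 0.065 0.285]
top bulb 0.85 [228. 436.] [ 0.449 -0.303  0.096] 809 [ 0.413 -0.351 -0.006] [ 0.506 -0.273  0.133]
top bulb 0.64 [128. 3
[... 1432 characters left out ...]
.578 0.318 0.074]
{'t': 0.8, 'q': array([ 1.60306136e+00,  3.58518710e-01,  1.19099090e-02,  3.99049495e-06,
       -1.22408081e+00, -2.88114261e-01]), 'qd': array([-2.69325308e-03, -9.72773648e-05, -1.00698713e-03,  5.16025087e-04,
        2.05419022e-04, -7.52751922e-04]), 'joint_efforts': array([-1.23138900e-03, -5.82271349e+01,  2.93297464e+01,  7.00228080e+00,
        1.27337786e-02, -8.79716822e-06]), 'eef_pos': array([0.17082443, 0.65301221, 0.25161889]), 'ee_rot': array([-3.14148927e+00,  2.67232258e-05, -2.55847871e-01]), 'force': array([0.38042447, 0.895508  , 0.27570246]), 'moment': array([-0.05544486, -0.01327669, -0.02037893]), 'gripper_force': 0.0, 'width': 0.08820293324208628}
```

```bash
python3 - <<'E'
import cv2
im=cv2.imread('pics/top0.png')[90:340,190:490]
cv2.imwrite('pics/topc.png',cv2.resize(im,None,fx=2.4,fy=2.4,interpolation=cv2.INTER_CUBIC)[:600,:800])
E
```

```text
(no output)
```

View pics/topc.png

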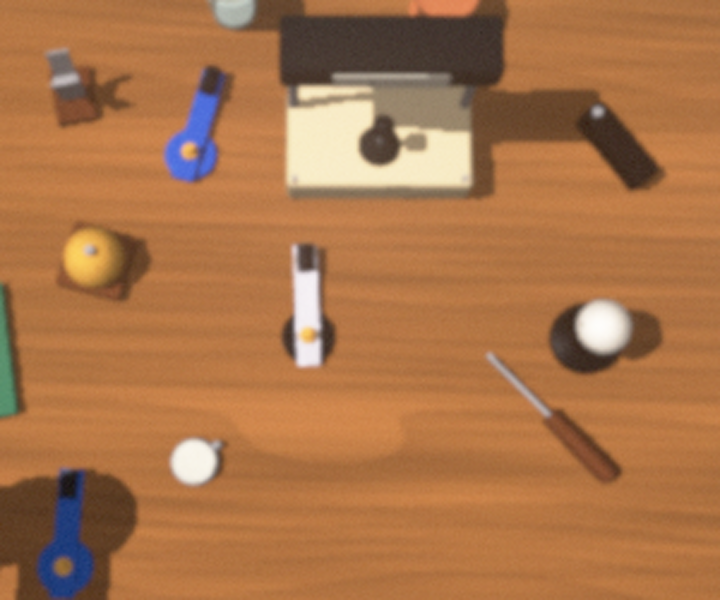

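View pics/scene0.png

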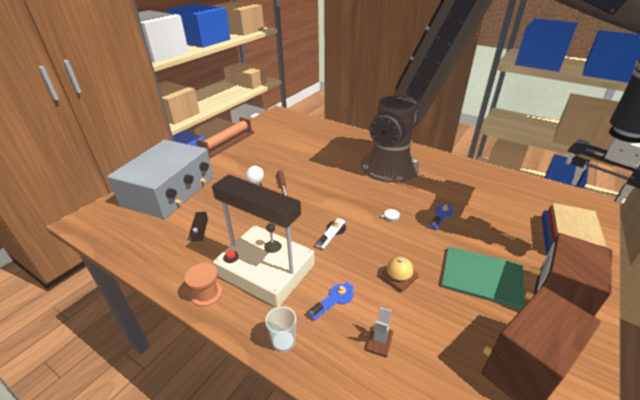

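The aluminium arm at top pixel (row 216, col 320) has the black disc and brass pin, so it is the one meant. The arms at (142,270) and (312,219) are blue look-alikes. The bulb is at (228,436), to the right (-y), the bell to the left, and the crop confirms this. Next I'll measure them more closely.

```bash
python3 - <<'E'
from h import *
from scipy.optimize import least_squares
for n in('top','scene'):
    im,d=vision.grab_frame(n); P,v,u=world(n,d); C=im[v,u].astype(int)
    hsv=cv2.cvtColor(im,cv2.COLOR_RGB2HSV)[v,u].astype(int)
    near=(P[:,0]>.38)&(P[:,0]<.6)&(abs(P[:,1]-.02)<.06)
    # arm: low saturation plate
    m=near&(P[:,2]>.008)&(P[:,2]<.022)&(C.min(1)>120)&(hsv[:,1]<60)
    c=P[m][:,:2]; e=np.linalg.svd(c-c.mean(0),full_matrices=False)[2][0]; e*=np.sign(e[0])
    print(n,'plate',m.sum(),c.mean(0),np.degrees(np.arctan2(e[1],e[0])), ((c-c.mean(0))@e).min(),((c-c.mean(0))@e).max())
    b=near&(hsv[:,1]>120)&(P[:,2]>.022)&(P[:,2]<.04)&(C[:,0]>130)
    print(' pin',b.sum(),P[b].mean(0))
    t=near&(P[:,2]>.022)&(C.max(1)<80); print(' tube',t.sum(),np.median(P[t],0))
    m=(P[:,2]>.075)&(P[:,2]<.14)&(np.hypot(P[:,0]-.46,P[:,1]+.3)<.06)&(C.min(1)>110)
    s=least_squares(lambda x:np.linalg.norm(P[m]-x,axis=1)-.031,[.46,-.3,.098],loss='soft_l1',f_scale=.003).x; print(' bulb',m.sum(),s)
    m=(P[:,2]>.05)&(P[:,2]<.07)&(abs(P[:,0]-.71)<.15)&(abs(P[:,1]+.06)<.15)&(C.min(1)>100)&(hsv[:,1]<110)
    r=cv2.minAreaRect((P[m][:,:2]*1000).astype(np.float32)); print(' deck',m.sum(),r, cv2.boxPoints(r).round().tolist())
    m=(P[:,2]>.26)&(P[:,2]<.3)&(abs(P[:,0]-.75)<.15)&(abs(P[:,1]+.06)<.2)
    r=cv2.minAreaRect((P[m][:,:2]*1000).astype(np.float32)); print(' case',r)
    m=(P[:,2]>.122)&(P[:,2]<.16)&(np.hypot(P[:,0]-.667,P[:,1]+.06)<.03)
    s=least_squares(lambda x:np.linalg.norm(P[m]-x,axis=1)-.013,[.667,-.06,.132],loss='soft_l1',f_scale=.003).x; print(' knob',m.sum(),s)
E
```

```text
top plate 367 [0.47357307 0.01717685] 5.41847120276752 -0.06055240635119915 0.08416039050962745
 pin 16 [0.48050702 0.01625497 0.02946031]
 tube 6 [0.53313998 0.01652768 0.03364903]
 bulb 410 [ 0.45596494 -0.31519616  0.09736547]
 deck 2877 ((682.0400390625, -62.97068786621094), (125.78722381591797, 220.23785400390625), 1.4737569093704224) [[616.0, 45.0], [622.0, -175.0], [748.0, -171.0], [742.0, 49.0]]
 case ((708.6935424804688, -62.251258850097656), (67.92033386230469, 229.0132293701172), 1.7712172269821167)
 knob 69 [ 0.67120918 -0.06183798  0.13279609]
scene plate 213 [0.4823969  0.02205802] 4.363226895544062 -0.07235244108345029 0.07541422528125885
 pin 10 [0.46450188 0.016003   0.02757379]
 tube 4 [0.5307846  0.02613434 0.03437657]
 bulb 241 [ 0.45316873 -0.31509577  0.09738608]
 deck 3386 ((709.3046264648438, -59.557777404785156), (181.086669921875, 220.66827392578125), 1.780286192893982) [[615.0, 48.0], [622.0, -173.0], [803.0, -167.0], [796.0, 54.0]]
 case ((710.4525146484375, -59.0242919921875), (65.56066131591797, 228.98789978027344), 1.67437744140625)
 knob 70 [ 0.66856372 -0.06292451  0.13163453]
```

Request:
carry_out(commands=[{"dp": [0.037,0.037,0],"rotation": [0,0,0]},{"dp": [0.037,0.037,0],"rotation": [0,0,0]},{"dp": [0.037,0.037,0],"rotation": [0,0,0]},{"dp": [0.037,0.037,0],"rotation": [0,0,0]},{"dp": [0.037,0.037,0],"rotation": [0,0,0]},{"dp": [0.037,0.037,0],"rotation": [0,0,0]},{"dp": [0.037,0.037,0],"rotation": [0,0,0]},{"dp": [0.037,0.037,0],"rotation": [0,0,0]}], grip=0.05)

```text
t: 1.9
eef_pos: [0.3829, 0.2903, 0.252]
ee_rot: [-3.141, -0.0, -0.255]
force: [1.5, 0.0, -0.2]
width: 0.0499
gripper_force: 0.0
```

Request:
carry_out(commands=[{"dp": [0.036,0.037,0.01],"rotation": [0,0,0]},{"dp": [0.036,0.037,0.01],"rotation": [0,0,0]},{"dp": [0.036,0.037,0.01],"rotation": [0,0,0]},{"dp": [0.036,0.037,0.01],"rotation": [0,0,0]},{"dp": [0.036,0.037,0.01],"rotation": [0,0,0]},{"dp": [0.036,0.037,0.01],"rotation": [0,0,0]},{"dp": [0,0,0.01],"rotation": [0,0,-9.6]},{"dp": [0,0,0.01],"rotation": [0,0,-9.6]}])

```text
t: 2.9
eef_pos: [0.5353, 0.0213, 0.1711]
ee_rot: [3.142, 0.0, 0.083]
force: [0.3, -0.1, -0.5]
width: 0.05
gripper_force: 0.0
```

```bash
cat >> h.py <<'E'
def wristworld(d,s):
    f,cx,cy,c=K('wrist'); v,u=np.nonzero(d>0); z=d[v,u]
    p=np.c_[(u-cx)/f*z,(v-cy)/f*z,z,np.ones(len(z))]@np.array(c['mount']).T
    return p[:,:3]@R.from_euler('xyz',s['ee_rot']).as_matrix().T+s['eef_pos'],v,u
def vane(im,P,v,u):
    C=im[v,u].astype(int); hsv=cv2.cvtColor(im,cv2.COLOR_RGB2HSV)[v,u].astype(int)
    near=(abs(P[:,0]-.47)<.12)&(abs(P[:,1]-.0)<.14)
    m=near&(P[:,2]>.009)&(P[:,2]<.02)&(C.min(1)>110)&(hsv[:,1]<60)
    c=P[m][:,:2]; r=cv2.minAreaRect((c*1000).astype(np.float32))
    print('plate',m.sum(),r,cv2.boxPoints(r).round(1).tolist())
    b=near&(P[:,2]>.02)&(hsv[:,1]>100)
    print('pin',b.sum(),np.median(P[b],0) if b.any() else '')
    t=near&(P[:,2]>.024)&(P[:,2]<.04)&(C.max(1)<90)
    print('tube',t.sum(),np.median(P[t],0) if t.any() else '')
E
python3 - <<'E'
from h import *
s=readout.get_state(); im,d=vision.grab_frame('wrist'); save('w1.png',im)
vane(im,*wristworld(d,s))
E
```

```text
plate 2113 ((487.0564880371094, 17.932601928710938), (139.49404907226562, 28.341638565063477), 4.03995418548584) [[416.5, 27.200000762939453], [418.5, -1.100000023841858], [557.5999755859375, 8.699999809265137], [555.5999755859375, 37.0]]
pin 5739 [0.56256067 0.00413017 0.23809073]
tube 861 [0.53986216 0.02081633 0.03345675]
```

View pics/w1.png

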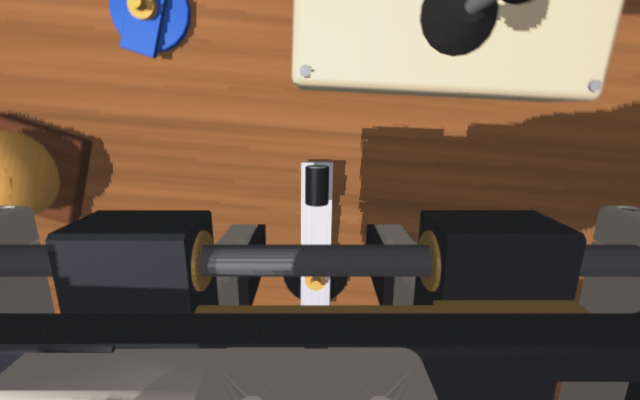

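The wrist view shows the arm between the open fingers, with its tube at (185,317) and its pin at (282,316). I'll go down to straddle the arm and swing it about the pin.

Request:
carry_out(commands=[{"dp": [0,0,0.04],"rotation": [0,0,0.7]},{"dp": [0,0,0.04],"rotation": [0,0,0]},{"dp": [0,0,0.03],"rotation": [0,0,0]},{"dp": [0,0,0.02],"rotation": [0,0,0]},{"dp": [0,0,0.007],"rotation": [0,0,0]},{"dp": [0,0,0],"rotation": [0,0,0]}], grip=0.05, force=4)

```text
t: 3.7
eef_pos: [0.5353, 0.0224, 0.0347]
ee_rot: [3.141, 0.0, 0.066]
force: [-0.5, -0.4, 0.0]
width: 0.0497
gripper_force: 0.0
```

Request:
carry_out(commands=[{"dp": [-0.00045,0.00895,0],"rotation": [0,0,5.8]},{"dp": [-0.00045,0.00895,0],"rotation": [0,0,5.8]},{"dp": [-0.00045,0.00895,0],"rotation": [0,0,5.8]},{"dp": [-0.00045,0.00895,0],"rotation": [0,0,5.8]},{"dp": [-0.00045,0.00895,0],"rotation": [0,0,5.8]},{"dp": [-0.00045,0.00895,0],"rotation": [0,0,5.8]},{"dp": [-0.00045,0.00895,0],"rotation": [0,0,5.8]},{"dp": [-0.00045,0.00895,0],"rotation": [0,0,5.8]}], grip=0.04)

```text
t: 4.7
eef_pos: [0.5134, -0.0433, 0.0362]
ee_rot: [-3.139, -0.002, -0.746]
force: [1.0, 0.4, -0.6]
width: 0.0399
gripper_force: 0.4
```

Request:
carry_out(commands=[{"dp": [-0.00045,0.00895,0],"rotation": [0,0,5.8]},{"dp": [-0.00045,0.00895,0],"rotation": [0,0,5.8]},{"dp": [-0.00045,0.00895,0],"rotation": [0,0,5.8]},{"dp": [-0.00045,0.00895,0],"rotation": [0,0,5.8]},{"dp": [-0.00045,0.00895,0],"rotation": [0,0,5.8]},{"dp": [-0.00045,0.00895,0],"rotation": [0,0,5.8]},{"dp": [-0.00045,0.00895,0],"rotation": [0,0,5.8]},{"dp": [-0.00045,0.00895,0],"rotation": [0,0,5.8]}])

```text
t: 5.7
eef_pos: [0.4496, -0.072, 0.036]
ee_rot: [-3.138, 0.001, -1.556]
force: [0.7, -0.7, 0.4]
width: 0.0403
gripper_force: 0.4
```

Request:
carry_out(commands=[{"dp": [0,0,0],"rotation": [0,0,0]},{"dp": [0,0,0],"rotation": [0,0,0]},{"dp": [0,0,0],"rotation": [0,0,0]},{"dp": [0,0,0],"rotation": [0,0,0]}], grip=0.02, force=4)

```text
t: 6.2
eef_pos: [0.4495, -0.072, 0.0352]
ee_rot: [-3.14, 0.0, -1.551]
force: [-0.6, 0.4, 5.5]
width: 0.028
gripper_force: 4.0
```

Request:
carry_out(commands=[{"dp": [0,0,0],"rotation": [0,0,0]},{"dp": [0,0,0],"rotation": [0,0,0]},{"dp": [0,0,0],"rotation": [0,0,0]},{"dp": [0,0,-0.03],"rotation": [0,0,0]},{"dp": [0,0,-0.05],"rotation": [0,0,0]},{"dp": [0,0,-0.05],"rotation": [0,0,0]},{"dp": [0,0,0],"rotation": [0,0,0]}], grip=0.055)

```text
t: 7.08
eef_pos: [0.4506, -0.0718, 0.1684]
ee_rot: [-3.134, 0.001, -1.552]
force: [-0.2, 0.3, 0.1]
width: 0.0548
gripper_force: 0.0
```

```bash
python3 - <<'E'
from h import *
s=readout.get_state(); im,d=vision.grab_frame('wrist'); save('w2.png',im)
print(s['eef_pos'],s['ee_rot'],s['q'])
P,v,u=wristworld(d,s); vane(im,P,v,u)
C=im[v,u].astype(int)
m=(P[:,2]>.06)&(P[:,2]<.14)&(np.hypot(P[:,0]-.455,P[:,1]+.315)<.05)&(C.min(1)>110)
from scipy.optimize import least_squares
if m.any(): print('bulb',m.sum(),least_squares(lambda x:np.linalg.norm(P[m]-x,axis=1)-.031,[.455,-.315,.098],loss='soft_l1',f_scale=.003).x)
E
```

```text
[ 0.45064078 -0.07182705  0.16837271] [-3.13410262e+00  1.21387964e-03 -1.55187680e+00] [ 0.27635349  0.0665816  -0.57596234  0.00092095 -0.92070033 -0.25799316]
plate 2332 ((448.58203125, -24.28656768798828), (28.675437927246094, 141.73048400878906), 2.5413947105407715) [[431.1000061035156, 45.900001525878906], [437.3999938964844, -95.69999694824219], [466.0, -94.4000015258789], [459.79998779296875, 47.099998474121094]]
pin 5871 [ 0.42511582 -0.09475531  0.23487982]
tube 867 [ 0.45126462 -0.07802601  0.03336961]
```

View pics/w2.png

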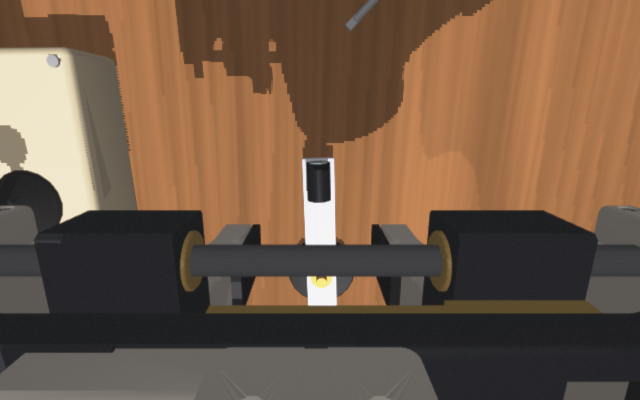

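Request:
carry_out(commands=[{"dp": [0,0,-0.04],"rotation": [0,0,0]},{"dp": [0,0,-0.04],"rotation": [0,0,-10]},{"dp": [0,0,0],"rotation": [0,0,-10]},{"dp": [0,0,0],"rotation": [0,0,-10]},{"dp": [0,0,0],"rotation": [0,0,-10]},{"dp": [0,0,0],"rotation": [0,0,-10]},{"dp": [0,0,0],"rotation": [0,0,-10]},{"dp": [0,0,0],"rotation": [0,0,-10]}])

```text
t: 8.12
eef_pos: [0.4476, -0.0723, 0.243]
ee_rot: [3.14, 0.003, -0.325]
force: [-0.0, -0.5, -0.9]
width: 0.0551
gripper_force: 0.0
```

Request:
carry_out(commands=[{"dp": [0,0,0],"rotation": [0,0,-10]},{"dp": [0,0,0],"rotation": [0,0,-10]},{"dp": [0,0,0],"rotation": [0,0,-0.6]},{"dp": [0,0,0],"rotation": [0,9,0]},{"dp": [0,0,0],"rotation": [0,9,0]},{"dp": [0,0,0],"rotation": [0,9,0]},{"dp": [0,0,0],"rotation": [0,9,0]},{"dp": [0,0,0],"rotation": [0,9,0]}], grip=0.06)

```text
t: 9.12
eef_pos: [0.4671, -0.1031, 0.2818]
ee_rot: [-3.079, -0.749, 0.024]
force: [0.4, -0.7, -2.0]
width: 0.0601
gripper_force: 0.0
```

```bash
python3 - <<'E'
from h import *
s=readout.get_state(); print(s['eef_pos'],s['ee_rot'],s['q'])
from scipy.optimize import least_squares
for n in('top','scene'):
    im,d=vision.grab_frame(n); save(n+'3.png',im); P,v,u=world(n,d); vane(im,P,v,u); C=im[v,u].astype(int)
    m=(P[:,2]>.075)&(P[:,2]<.14)&(np.hypot(P[:,0]-.455,P[:,1]+.315)<.05)&(C.min(1)>110)
    print('bulb',m.sum(),least_squares(lambda x:np.linalg.norm(P[m]-x,axis=1)-.031,[.455,-.315,.098],loss='soft_l1',f_scale=.003).x if m.any() else '')
Rt=R.from_euler('xyz',s['ee_rot']).as_matrix(); print('pre',Rt.T@(np.array([.581,-.062,.221])-s['eef_pos']),Rt[:,1],Rt[:,2])
E
```

```text
[ 0.46705474 -0.10306765  0.28178323] [-3.07920047 -0.74906842  0.02408628] [ 0.2241284  -0.37852151 -1.01381791  0.37896667 -0.20121896  1.0523408 ]
plate 197 ((447.7742919921875, 13.825056076049805), (31.96381950378418, 68.19007873535156), 1.831571340560913) [[430.70001220703125, 47.400001525878906], [432.8999938964844, -20.799999237060547], [464.79998779296875, -19.700000762939453], [462.70001220703125, 48.400001525878906]]
pin 136 [ 0.44156636 -0.07228435  0.34431823]
tube 0 
bulb 329 [ 0.45608751 -0.31526513  0.09737799]
plate 236 ((446.17108154296875, -21.534645080566406), (37.175968170166016, 146.97885131835938), 3.72182297706604) [[422.8999938964844, 50.599998474121094], [432.3999938964844, -96.0999984741211], [469.5, -93.69999694824219], [459.8999938964844, 53.0]]
pin 113 [ 0.43689784 -0.09726098  0.34121437]
tube 37 [ 0.4562356  -0.07176731  0.03172904]
bulb 238 [ 0.45262124 -0.31498946  0.09730438]
pre [ 0.04275416 -0.03058291  0.12490574] [ 0.0664836  -0.99674217 -0.04566163] [ 0.67793305  0.07870185 -0.73089862]
```

View pics/scene3.png

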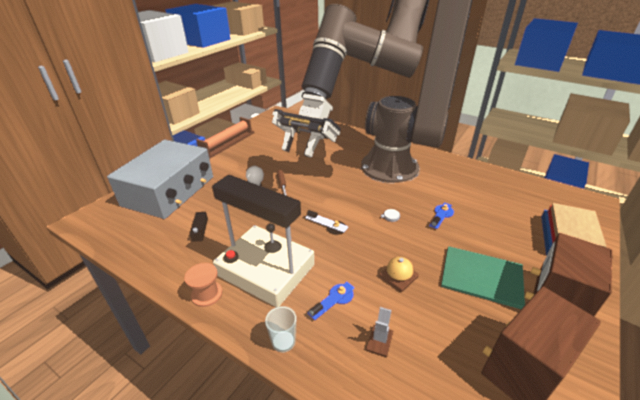

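Request:
carry_out(commands=[{"dp": [0.011,-0.008,0.031],"rotation": [0,0,0]},{"dp": [0.011,-0.008,0.031],"rotation": [0,0,0]},{"dp": [0.011,-0.008,0.031],"rotation": [0,0,0]},{"dp": [0.011,-0.008,0.031],"rotation": [0,0,0]},{"dp": [0,0,0],"rotation": [0,0,0]}])

```text
t: 9.85
eef_pos: [0.5515, -0.0662, 0.2453]
ee_rot: [-3.072, -0.683, 0.029]
force: [-0.5, -0.0, -0.7]
width: 0.0602
gripper_force: 0.0
```

```bash
cat > st.py <<'E'
from h import *
s=readout.get_state(); Rt=R.from_euler('xyz',s['ee_rot'])
T=R.from_euler('z',.03)*R.from_euler('x',np.pi)*R.from_euler('y',np.radians(45))
M=Rt.as_matrix()
for o in(0.09,0): print('dp',o,np.round(M.T@(np.array([.666-.707*o,-.062,.136+.707*o])-s['eef_pos']),4))
print('rot',np.degrees((Rt.inv()*T).as_rotvec()).round(2),s['q'].round(3),s['eef_pos'].round(4),s['force'])
E
python3 - <<'E'
from st import *
im,d=vision.grab_frame('top'); P,v,u=world('top',d); vane(im,P,v,u)
s=readout.get_state();im,d=vision.grab_frame('wrist'); P,v,u=wristworld(d,s); save('w4.png',im)
E
```

```text
dp 0.09 [0.0107 0.0019 0.0676]
dp 0 [0.0199 0.01   0.1568]
rot [-3.93  5.85 -0.24] [ 0.142 -0.134 -1.016  0.73  -0.003  0.753] [ 0.5515 -0.0662  0.2453] [-0.50996926 -0.04943587 -0.68270149]
plate 348 ((448.52459716796875, -10.327857971191406), (32.089168548583984, 116.52285766601562), 1.913404941558838) [[430.5, 47.400001525878906], [434.3999938964844, -69.0999984741211], [466.5, -68.0], [462.6000061035156, 48.400001525878906]]
pin 171 [ 0.48142946 -0.03779474  0.31670795]
tube 0
```

View pics/w4.png

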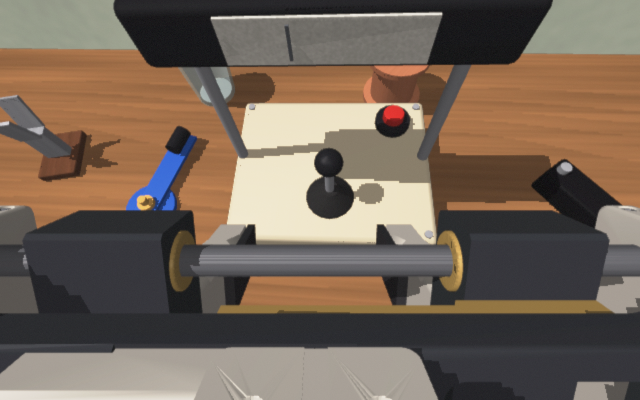

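The wrist view shows the knob at (160,328) central ahead, the red button at (117,393) and the case above. Joints 3 and 5 are near their limits, so I'll use a 36° tilt.

```bash
sed -i 's/radians(45)/radians(36)/; s/\.666-\.707\*o,-\.062,\.136+\.707\*o/.666-.588*o,-.062,.137+.809*o/' st.py; python3 st.py
```

```text
dp 0.09 [0.0256 0.0017 0.0674]
dp 0 [0.0205 0.0094 0.1569]
rot [-3.94 -3.24  0.07] [ 0.142 -0.136 -1.017  0.727 -0.004  0.756] [ 0.5508 -0.0668  0.2457] [ 0.41600472 -0.77704993  0.20417838]
```

Request:
carry_out(commands=[{"dp": [0.009,0.001,0.022],"rotation": [0,0,0]},{"dp": [0.009,0,0.022],"rotation": [0,0,0]},{"dp": [0.008,0.001,0.022],"rotation": [0,0,0]},{"dp": [0,0,0],"rotation": [-3.9,-3.2,0]},{"dp": [0,0,0],"rotation": [0,0,0]}])

```text
t: 10.58
eef_pos: [0.6159, -0.0729, 0.224]
ee_rot: [-3.1, -0.638, 0.038]
force: [-0.6, -1.0, -0.8]
width: 0.0599
gripper_force: 0.0
```

```bash
python3 st.py
```

```text
dp 0.09 [-0.0104 -0.0106  0.0104]
dp 0 [-0.0113 -0.0049  0.1002]
rot [-2.63 -0.54  0.36] [ 0.114  0.018 -0.909  0.744 -0.006  0.766] [ 0.6159 -0.0729  0.224 ] [-0.62632422 -0.95410728 -0.77164447]
```

```bash
sed -i 's/radians(36)/radians(29)/; s/\.666-\.588\*o,-\.062,\.137+\.809\*o/.664-.485*o,-.062,.142+.875*o/' st.py; python3 st.py
```

```text
dp 0.09 [ 0.0019 -0.0105  0.0059]
dp 0 [-0.0099 -0.0052  0.095 ]
rot [-2.61 -7.54  0.52] [ 0.114  0.018 -0.909  0.744 -0.006  0.766] [ 0.6159 -0.0729  0.224 ] [-0.62632422 -0.95410728 -0.77164447]
```

Request:
carry_out(commands=[{"dp": [0.002,-0.01,0],"rotation": [-1.3,-3.8,0.3]},{"dp": [0,0,0],"rotation": [-1.3,-3.8,0.3]},{"dp": [0,0,0],"rotation": [0,0,0]},{"dp": [0,0,0],"rotation": [0,0,0]}])

```text
t: 11.08
eef_pos: [0.618, -0.0687, 0.2263]
ee_rot: [3.141, -0.522, 0.026]
force: [-0.9, -0.5, 0.4]
width: 0.0603
gripper_force: 0.0
```

```bash
python3 st.py
```

```text
dp 0.09 [-0.0006 -0.0067  0.0061]
dp 0 [-0.002  -0.0056  0.0961]
rot [ 0.12 -0.9  -0.19] [ 0.25   0.043 -0.706  0.349 -0.33   1.045] [ 0.618  -0.0687  0.2263] [-0.93542412 -0.4568326   0.37487963]
```

Request:
carry_out(commands=[{"dp": [0,-0.006,0],"rotation": [0,-0.9,0]},{"dp": [0,0,0.02],"rotation": [0,0,0]},{"dp": [0,0,0.02],"rotation": [0,0,0]},{"dp": [0,0,0.02],"rotation": [0,0,0]},{"dp": [0,0,0],"rotation": [0,0,0]},{"dp": [0,0,0],"rotation": [0,0,0]}])

```text
t: 11.82
eef_pos: [0.6475, -0.0626, 0.1748]
ee_rot: [3.14, -0.506, 0.026]
force: [0.1, -0.1, 0.1]
width: 0.0603
gripper_force: 0.0
```

```bash
python3 st.py; python3 - <<'E'
from h import *
im,d=vision.grab_frame('scene'); P,v,u=world('scene',d)
m=(P[:,2]>.115)&(P[:,2]<.16)&(np.hypot(P[:,0]-.667,P[:,1]+.06)<.025)
print(m.sum(),np.median(P[m],0))
E
```

```text
dp 0.09 [-0.0015 -0.0012 -0.0533]
dp 0 [-0.0015 -0.0002  0.0367]
rot [ 0.2   0.02 -0.19] [ 0.21   0.155 -0.767  0.543 -0.175  0.874] [ 0.6475 -0.0626  0.1748] [ 0.14900827 -0.06054943  0.07485976]
71 [ 0.67343553 -0.05723454  0.13797667]
```

Request:
carry_out(commands=[{"dp": [-0.001,0,0.018],"rotation": [0,0,0]},{"dp": [0,0,0.018],"rotation": [0,0,0]},{"dp": [0,0,0],"rotation": [0,0,0]},{"dp": [0,0,0],"rotation": [0,0,0]}])

```text
t: 12.38
eef_pos: [0.6662, -0.0654, 0.1506]
ee_rot: [-3.139, -0.499, 0.026]
force: [-0.6, -0.4, -0.5]
width: 0.0598
gripper_force: 0.0
```

Request:
carry_out(commands=[{"dp": [0,0.007,0],"rotation": [0,0,0]},{"dp": [0,0.007,0],"rotation": [0,0,0]},{"dp": [0,0.006,0],"rotation": [0,0,0]},{"dp": [0,0.006,0],"rotation": [0,0,0]},{"dp": [0,0.005,0],"rotation": [0,0,0]},{"dp": [0,0.005,0],"rotation": [0,0,0]},{"dp": [0,0.005,0],"rotation": [0,0,0]},{"dp": [0,0.005,0],"rotation": [0,0,0]}])

```text
t: 13.38
eef_pos: [0.6661, -0.1085, 0.145]
ee_rot: [3.136, -0.509, 0.027]
force: [1.2, 4.2, 2.2]
width: 0.0603
gripper_force: 2.0
```

```bash
python3 - <<'E'
from h import *
s=readout.get_state(); print(s['t'],s['eef_pos'],s['force'],s['gripper_force'],s['q'].round(3))
im,d=vision.grab_frame('scene'); cv2.imwrite('pics/s5.png',cv2.resize(im[150:310,170:370,::-1],None,fx=3,fy=3,interpolation=cv2.INTER_CUBIC))
E
```

```text
13.375 [ 0.6660568  -0.10845525  0.14499112] [1.17343911 4.23063731 2.197627  ] 2.007968947291374 [ 0.019  0.227 -0.834  0.89  -0.002  0.688]
```

View pics/s5.png

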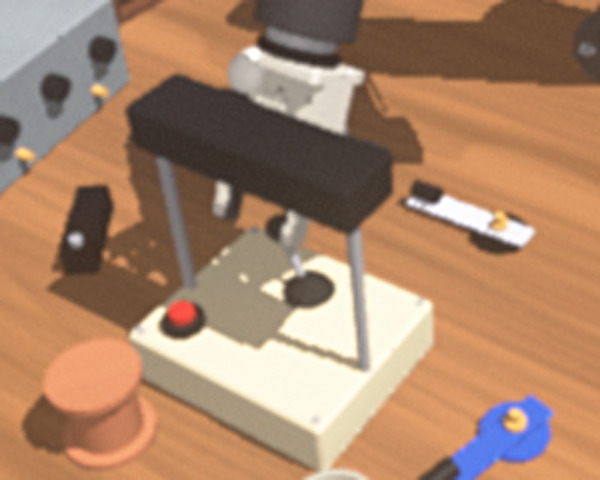

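The crop shows the stick leaning to -y behind the finger, with the knob at about (285,225). The 4.2 N side force corresponds to roughly 0.42 rad. I'll hold it here, then ease back with the knob following.

Request:
carry_out(commands=[{"dp": [0,0,0],"rotation": [0,0,0]},{"dp": [0,0,0],"rotation": [0,0,0]},{"dp": [0,0,0],"rotation": [0,0,0]},{"dp": [0,0,0],"rotation": [0,0,0]},{"dp": [0,0,0],"rotation": [0,0,0]},{"dp": [0,0,0],"rotation": [0,0,0]},{"dp": [0,0,0],"rotation": [0,0,0]},{"dp": [0,0,0],"rotation": [0,0,0]}])

```text
t: 14.42
eef_pos: [0.6657, -0.1086, 0.1448]
ee_rot: [3.136, -0.508, 0.027]
force: [0.8, 3.3, 2.9]
width: 0.0599
gripper_force: 1.8
```

Request:
carry_out(commands=[{"dp": [0,0,0],"rotation": [0,0,0]},{"dp": [0,0,0],"rotation": [0,0,0]},{"dp": [0,0,0],"rotation": [0,0,0]},{"dp": [0,0,0],"rotation": [0,0,0]},{"dp": [0,0,0],"rotation": [0,0,0]},{"dp": [0,0,0],"rotation": [0,0,0]},{"dp": [0,0,0],"rotation": [0,0,0]},{"dp": [0,0,0],"rotation": [0,0,0]}])

```text
t: 15.42
eef_pos: [0.6658, -0.1086, 0.1448]
ee_rot: [3.136, -0.508, 0.027]
force: [-0.6, 3.2, 2.4]
width: 0.0602
gripper_force: 1.7
```

Request:
carry_out(commands=[{"dp": [0,0,0],"rotation": [0,0,0]},{"dp": [0,0,0],"rotation": [0,0,0]},{"dp": [0,0,0],"rotation": [0,0,0]},{"dp": [0,0,0],"rotation": [0,0,0]}])

```text
t: 15.92
eef_pos: [0.6657, -0.1086, 0.1448]
ee_rot: [3.136, -0.508, 0.027]
force: [0.4, 3.4, 2.8]
width: 0.0601
gripper_force: 1.7
```

Request:
carry_out(commands=[{"dp": [0,-0.006,0],"rotation": [0,0,0]},{"dp": [0,-0.006,0],"rotation": [0,0,0]},{"dp": [0,-0.006,0],"rotation": [0,0,0]},{"dp": [0,-0.006,0],"rotation": [0,0,0]},{"dp": [0,-0.006,0],"rotation": [0,0,0]},{"dp": [0,-0.006,0],"rotation": [0,0,0]},{"dp": [0,-0.006,0],"rotation": [0,0,0]},{"dp": [0,0,0],"rotation": [0,0,0]}])

```text
t: 16.92
eef_pos: [0.666, -0.0687, 0.1495]
ee_rot: [-3.14, -0.499, 0.027]
force: [0.1, -1.2, -0.3]
width: 0.0602
gripper_force: 0.0
```

```bash
python3 st.py
```

```text
dp 0.09 [-0.0058 -0.008  -0.0843]
dp 0 [-0.0052 -0.0067  0.0058]
rot [-0.    0.42 -0.14] [ 0.118  0.215 -0.819  0.812 -0.058  0.679] [ 0.666  -0.0687  0.1495] [ 0.06740433 -1.17014789 -0.2522745 ]
```

Request:
carry_out(commands=[{"dp": [0,-0.005,0],"rotation": [0,0,0]},{"dp": [0,0,-0.02],"rotation": [0,0,0]},{"dp": [0,0,-0.03],"rotation": [0,0,0]},{"dp": [0,0,-0.03],"rotation": [0,0,0]},{"dp": [-0.02,-0.04,-0.03],"rotation": [0,0,0]},{"dp": [-0.02,-0.05,-0.02],"rotation": [0,0,0]},{"dp": [0,-0.05,0],"rotation": [0,0,0]},{"dp": [0,-0.05,0],"rotation": [0,0,0]}])

```text
t: 17.92
eef_pos: [0.5679, 0.1214, 0.2428]
ee_rot: [3.138, -0.504, 0.026]
force: [1.2, 1.0, -0.3]
width: 0.06
gripper_force: 0.0
```

Request:
carry_out(commands=[{"dp": [0,-0.05,0],"rotation": [0,0,0]},{"dp": [0,-0.05,0],"rotation": [0,0,0]},{"dp": [0,0,0],"rotation": [0,0,0]},{"dp": [0,0,0],"rotation": [0,0,0]}])

```text
t: 18.42
eef_pos: [0.5657, 0.2197, 0.2411]
ee_rot: [3.136, -0.502, 0.027]
force: [0.2, -0.3, 0.4]
width: 0.0597
gripper_force: 0.0
```

```bash
python3 - <<'E'
from h import *
from scipy.optimize import least_squares
for n in('top','scene'):
    im,d=vision.grab_frame(n); save(n+'6.png',im); P,v,u=world(n,d); vane(im,P,v,u); C=im[v,u].astype(int)
    hsv=cv2.cvtColor(im,cv2.COLOR_RGB2HSV)[v,u]
    m=(P[:,2]>.009)&(P[:,2]<.02)&(C.min(1)>120)&(hsv[:,1]<60)&(abs(P[:,0]-.447)<.05)&(abs(P[:,1]+.02)<.1)
    c=P[m][:,:2]; e=np.linalg.svd(c-c.mean(0),full_matrices=False)[2][0]; e*=-np.sign(e[1]); print(n,'svd',np.degrees(np.arctan2(e[1],e[0])),c.mean(0))
    m=(P[:,2]>.075)&(P[:,2]<.14)&(np.hypot(P[:,0]-.455,P[:,1]+.315)<.05)&(C.min(1)>110)
    b=least_squares(lambda x:np.linalg.norm(P[m]-x,axis=1)-.031,[.455,-.315,.098],loss='soft_l1',f_scale=.003).x
    print('bulb',b,'hd',np.degrees(np.arctan2(b[1]-.015,b[0]-.447)))
    m=(P[:,2]>.122)&(P[:,2]<.16)&(np.hypot(P[:,0]-.667,P[:,1]+.06)<.03); print('knob',np.median(P[m],0))
E
```

```text
plate 343 ((448.7123107910156, -23.02033233642578), (32.1778678894043, 141.95068359375), 1.6434308290481567) [[430.6000061035156, 47.5], [434.70001220703125, -94.4000015258789], [466.79998779296875, -93.5], [462.79998779296875, 48.400001525878906]]
pin 59 [0.49873942 0.12315747 0.2977446 ]
tube 53 [ 0.45125952 -0.07843123  0.03401897]
top svd -89.06500027374098 [ 0.4479944  -0.01126183]
bulb [ 0.45578217 -0.3152567   0.09757152] hd -88.47675318708224
knob [ 0.66667699 -0.06215178  0.14109793]
plate 229 ((448.18109130859375, -20.98969268798828), (32.674747467041016, 143.8468017578125), 2.4376626014709473) [[428.79998779296875, 50.20000076293945], [434.8999938964844, -93.5], [467.6000061035156, -92.19999694824219], [461.3999938964844, 51.599998474121094]]
pin 25 [0.44911692 0.01499752 0.03027029]
tube 49 [ 0.45501238 -0.07402589  0.03109933]
scene svd -85.50011345534655 [ 0.45090826 -0.01202812]
bulb [ 0.45280976 -0.31519856  0.09737386] hd -88.99199946261635
knob [ 0.67375141 -0.05736005  0.13863627]
```

View pics/top6.png

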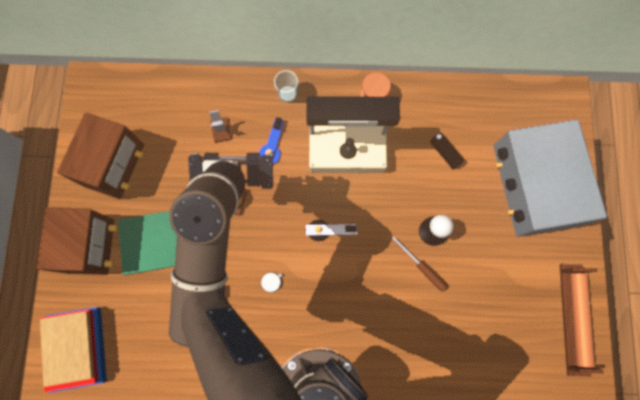

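The top view shows the arm at (230,330) pointing at the bulb (226,440), measured at about -88.4° against a target of -88.5°. The stick is upright at (148,349), and the robot is clear of everything, so I'm handing in.

```bash
python3 -c "from station import arm; print(arm.job_done())"
```

```text
the job is handed in; nothing more can be done
None
```

I handed the job in at about 19 s: the photocell arm points at the bulb to within about 1–2°, and the stick was tilted about 0.4 rad towards the bulb's side, held about 2.5 s, and is upright again. The red button, bulb and bell were not touched.

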